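Fit the clean air filter cartridge into the mower airbox

TASK

Fit the clean filter cartridge (pale pleats) into the black airbox: with its heel end raised, slip its orange toe under the airbox's orange lip, then swing the heel down until the cartridge lies flat inside on the airbox floor, keeping hold of it until it is down, and let go. Leave the dirty old cartridge (dark brown pleats) where it lies.

Things in the scene. Friction and masses are not known exactly. Their poses are not given: they have to be found in the camera images.
- airbox: Black open box fixed on the bench, 188 (x) x 120 (y) mm, 8 mm walls, tops at z = 54 mm. Origin: centre of underside, z up. Cavity x -86 to 86, y -52 to 52 mm, flat floor at z = 30. Flat orange lip over its -x end (towards the robot within 20 degrees), full width, z = 54 to 59, overhangs the cavity to x = -56: a 24 mm gap above the floor. The rest is open above.
- clean_filter: New cartridge, loose, 0.25 kg, flat: blue frame, pale pleats. Body 116 (x) x 80 (y) x 26 mm. Origin: centre of underside, z up. Orange toe on its -x end (towards the robot within 25 degrees), 50 wide, 8 thick, z = 0 to 8, tip at x = -94; heel x = 58. Blue grip rib mid-top: 50 long (x), 14 thick (y), z = 26 to 60; pinch across y from above. Fits the cavity with at least 10 mm spare all round.
- clean_toe (a point): Middle of the toe tip's lower edge on the clean cartridge: 94 mm from the cartridge's origin along its -x, at the height of its underside. Axes as the cartridge's.
- old_filter: The used cartridge, loose, the same in shape, size and orange toe, but with dark brown, dirty pleats. Origin and axes as for the clean one. To be left alone.

How it is judged (in metres and radians):
On the way, in this order (a step that is already met when the one before it is completed fails the run):
1. the clean cartridge's toe is at least 5 mm under the airbox's lip, with the heel raised (cartridge tilted more than 6 degrees) and the cartridge held (x of clean_toe in the frame of airbox between -0.09 and -0.061 m and y of clean_toe in the frame of airbox between -0.052 and 0.052 m and z of clean_toe in the frame of airbox below 0.052 m and angle between clean_filter's own z axis and vertical above 0.105 rad and contact force between the fingers and clean_filter above 0.5 N), for 0.1 s.
2. the cartridge is down (tilted less than 5 degrees, its underside within 10 mm of the airbox floor) with the fingers still on it (angle between clean_filter's own z axis and vertical below 0.09 rad and z of clean_filter in the frame of airbox below 0.04 m and x of clean_toe in the frame of airbox below -0.061 m and contact force between the fingers and clean_filter above 0.5 N), for 0.1 s.
At the end, for the whole second after the job is handed in: The clean cartridge lies at rest in the airbox cavity, toe at least 5 mm under the lip, flat on the floor (within 4 mm in height and 3.4 degrees), inside the walls all round (14 mm along, 16 mm across from the middle of its play); the old cartridge is within 30 mm of where it began (x of clean_filter in the frame of airbox between 0.004 and 0.032 m and y of clean_filter in the frame of airbox between -0.016 and 0.016 m and z of clean_filter in the frame of airbox between 0.026 and 0.034 m and x of clean_toe in the frame of airbox below -0.061 m and angle between clean_filter's own z axis and vertical below 0.06 rad and linear speed of clean_filter below 0.02 m/s and distance of old_filter from where it was at the start of the episode below 0.03 m); the robot touches nothing.
It fails at once if the clean cartridge was let go with its toe under the lip and its heel still well raised (more than 11 degrees) (x of clean_toe in the frame of airbox between -0.09 and -0.061 m and y of clean_toe in the frame of airbox between -0.052 and 0.052 m and z of clean_toe in the frame of airbox below 0.052 m and angle between clean_filter's own z axis and vertical above 0.2 rad and contact force between the fingers and clean_filter below 0.1 N).
It fails at once if the old cartridge was moved more than 30 mm (distance of old_filter from where it was at the start of the episode above 0.03 m).
It also fails if it takes over 48 s, if anything falls off the work surface, if the arm or the gripper's body presses on something with over 40 N, if the wrist force passes 120 N, or if a joint passes its speed limit or range.

ROBOT

A 6-joint arm with a two-finger parallel gripper is mounted at the origin on the work surface. World frame = base frame: x ahead of the robot, y to its left, z up, the work surface at z = 0. Lengths are in mm, angles in rad, forces in N, time in s.
With the tool pointing down it reaches from about 350 to 850 mm from the base axis. Payload 8.1 kg.
Tool frame: the origin (TCP) lies between the finger pads; the fingertips stand 11 mm ahead of it and the grasp point (between the pads) lies 8 mm behind it; z points along the fingers, y is the line along which they close (so a half turn about z gives the same grasp; the last joint's range is limited). The gripper opens to 85 mm and grips with 20 to 120 N. Pads are 22 mm wide; open, the fingers measure 114 mm over their backs; the gripper's body (76 mm by 85 mm) begins 54 mm behind the grasp point. The pads swing forward as they close: fully open they stand 13 mm farther back than shut.
Start: joints at [-1.204, 0.13, 1.488, -0, 1.523, -0.085], TCP at [261.971, -539.793, 242.292] pointing down, gripper open.
Joint ranges: [-2.96, 2.96], [-0.89, 2.26], [0.02, 2.5], [-1.34, 4.48], [0, 2.73], [-2.66, 2.66]. Speed limits (rad/s): [2.39, 2.39, 2.79, 3.14, 3.14, 3.14].

INTERFACE

Orientations are given as a unit quaternion [w, x, y, z].
In Python, from rig import bot gives the robot as it stands.
- The arm moves only by the tool nudge_tcp, called after "Request:" as name(argument=value, ...) on one line, values as JSON. Schema: {"type":"object","properties":{"increments":{"type":"array","items":{"type":"number"},"minItems":7,"maxItems":35},"only":{"type":"string"},"quiet":{"type":"boolean"},"lines":{"type":"string"}},"required":["increments"],"additionalProperties":false}. increments is one flat list of numbers that holds 1 to 5 rows one after another, with no inner brackets; each row has 7 numbers: a rotation vector rx, ry, rz in shares of 2 pi rad (1.0 is 2 pi rad), then dx, dy, dz in a scale on which 1.0 is 750 mm, then the finger opening in mm; each row is the pose to reach, as a shift and turn from the pose commanded when the call began, along the tool's axes at that moment; what a row does not reach only later rows make up. A row lasts 1/12 s, in which the tool goes at most 41.7 mm and 0.125 rad, less where a joint would pass 70% of its speed; a pose out of reach is approached as far as the arm can. The fingers move at their own pace and stop on an object; the grip force is fixed at half the most. Time passes only in rows, so rows that do not move let the fingers close. The tool returns the time, the measured TCP pose, the force, the opening and the grip force at its end. only (a regular expression) keeps the lines of the reply that match it, lines (a string "A,B") keeps lines A to B, and quiet returns only ok. Input that does not fit is refused with a message, and nothing moves.
- bot.sense(): the state, without advancing time (a new reading comes with each control period).
- bot.snapshot(name): name is "scene" or "top" or "wrist"; returns the picture (420x560x3 uint8, red, green, blue); there is no depth.
- bot.camera_model(name): a dict with "fx", "fy", "cx", "cy" (pixels), "R" (3x3) and "t" (3): a world point X has camera coordinates R X + t; the wrist camera has in their place "T_tool_cam" (4x4, takes a point from camera to tool coordinates, whose origin is the TCP and whose axes are the flange's). Camera axes: x right, y down, z forward; pixel columns grow to the right and rows downward; lengths in mm; the calibration is good to about 2 mm. A picture is of the moment at which its call begins: read the wrist's pose just before it. camera_model takes no time and is no camera call.
- bot.finish_job(): hands the job in; it is judged then, once.
The state is a dict: "clock": time; "joint_pos": joint angles; "joint_velocities": joint speeds; "joint_efforts": joint torques, N m; "tcp_pos": TCP position; "tcp_rot": TCP orientation; "ft_force": force on the tool from outside, world axes, zero at the start; "ft_torque": the same for the moment, N m; "opening": finger opening in mm; "gripper_force": force on a finger pad.
Only numpy, scipy, OpenCV 4.12 (cv2) and the standard library are available. Lean on these libraries where they do the work, as an engineer would, in place of code of your own. Each camera call takes 0.05 s, during which the arm holds its last target. There are 200 camera calls.

## Working session

There is one attempt and no reset: what is moved stays moved. The work goes in short steps, Python scripts to look and compute and a tool call to move; the robot and the scene stay as the last step left them, time stands still between calls to the robot, and variables do not carry over. Pictures are saved under pics/ and viewed, at most 10 in all, crops included, and the job is handed in when it is done.

```bash
ls; mkdir -p pics
```

Run:
```python
from rig import bot
import cv2,numpy as np
s=bot.sense();print(s)
for n in("scene","top"):
    im=bot.snapshot(n);cv2.imwrite(f"pics/{n}0.png",im[:,:,::-1])
    m=bot.camera_model(n);print(n,{k:np.round(v,3).tolist() for k,v in m.items()})
print(bot.camera_model("wrist"))
```

```text
pics
rig.py
{'clock': 0.0, 'joint_pos': array([-1.20440305e+00,  1.31178881e-01,  1.48929191e+00,  1.86232190e-05,
        1.52299018e+00, -8.53902966e-02]), 'joint_velocities': array([-0.00052772, -0.00022975, -0.00134926, -0.00194255,  0.00058909,
       -0.00018681]), 'joint_efforts': array([ 1.28803309e-03, -5.69404364e+01, -5.00545156e+01, -4.84017050e-05,
        1.48191716e-02,  3.19157232e-05]), 'tcp_pos': array([ 261.78253795, -539.28832305,  241.2268934 ]), 'tcp_rot': array([-9.26253676e-04,  9.74594433e-01,  2.23975041e-01, -1.21610076e-04]), 'ft_force': array([ 0.20045812, -0.02352824,  1.13137764]), 'ft_torque': array([-0.03888185, -0.03873851,  0.03113243]), 'gripper_force': 0.0, 'opening': 85.59381381071668}
scene {'fx': 416.884, 'fy': 416.884, 'cx': 279.026, 'cy': 209.501, 'R': [[0.596, 0.803, 0.019], [0.498, -0.35, -0.793], [-0.63, 0.482, -0.608]], 't': [-297.016, -201.983, 1138.671]}
top {'fx': 441.57, 'fy': 441.57, 'cx': 278.889, 'cy': 212.599, 'R': [[-0.013, -1.0, -0.026], [-0.985, 0.017, -0.173], [0.174, 0.024, -0.984]], 't': [19.15, 476.311, 804.521]}
{'fx': 307.88593698908153, 'fy': 307.88593698908153, 'cx': 278.8392426295357, 'cy': 209.59925276332106, 'T_tool_cam': array([[-7.45929959e-05, -9.48684750e-01, -3.16223400e-01,
         8.06305419e+01],
       [ 9.99999603e-01,  2.10138532e-04, -8.66312191e-04,
        -4.09735890e-01],
       [ 8.88307886e-04, -3.16223339e-01,  9.48684358e-01,
        -1.30111591e+02],
       [ 0.00000000e+00,  0.00000000e+00,  0.00000000e+00,
         1.00000000e+00]])}
```

View pics/top0.png

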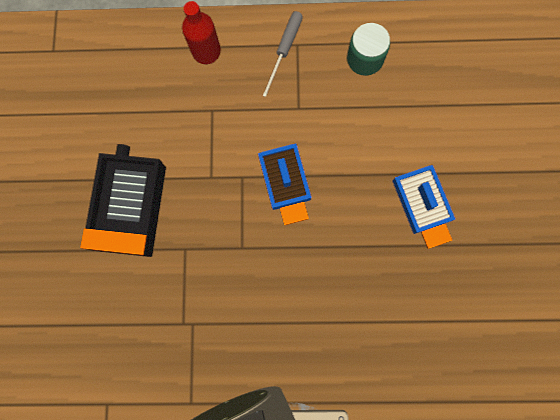

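View pics/scene0.png

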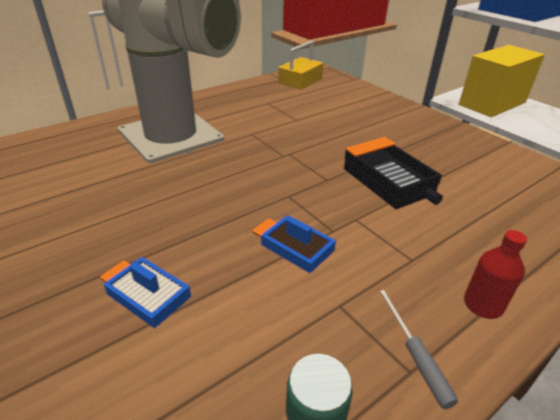

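The top view shows the clean cartridge at about (425,200) with its toe at (437,236). The old cartridge is at (285,178) with its toe at (294,213). The airbox is at (127,200) with its lip at (113,242). The scene view agrees with this layout. Next I cast rays from the masks.

Create h.py:
```python
import numpy as np,cv2
from rig import bot
from scipy.spatial.transform import Rotation as Ro
def tool():
    s=bot.sense();q=s['tcp_rot'];return np.array(s['tcp_pos']),Ro.from_quat([q[1],q[2],q[3],q[0]])
def cam(n):
    m=bot.camera_model(n);K=np.array([[m['fx'],0,m['cx']],[0,m['fy'],m['cy']],[0,0,1]])
    if n!='wrist':
        R=np.array(m['R']);return K,R.T,-R.T@np.array(m['t'])
    p,r=tool();T=m['T_tool_cam'];return K,r.as_matrix()@T[:3,:3],p+r.apply(T[:3,3])
def cast(c,uv,z):
    K,R,o=c;uv=np.atleast_2d(uv).astype(float)
    d=np.c_[uv,np.ones(len(uv))]@np.linalg.inv(K).T@R.T
    return o+d*((z-o[2])/d[:,2])[:,None]
def blobs(im,lo,hi,amin=60):
    h=cv2.cvtColor(im,cv2.COLOR_RGB2HSV);m=cv2.inRange(h,np.array(lo),np.array(hi))
    cs,_=cv2.findContours(m,cv2.RETR_EXTERNAL,cv2.CHAIN_APPROX_NONE)
    return sorted([c[:,0] for c in cs if cv2.contourArea(c)>amin],key=lambda c:c[:,0].mean())
OR=((8,225,150),(16,255,255));BL=((103,150,60),(118,255,255))
def rect(c,uv,z):
    P=cast(c,uv,z)[:,:2].astype(np.float32);return cv2.minAreaRect(P),P
```

Run:
```python
from h import *
im=bot.snapshot('top');c=cam('top')
for b in blobs(im,*OR):
    for z in (8,59): print('or',b.mean(0).round(),z,[np.round(v,1) for v in rect(c,b,z)[0]])
for b in blobs(im,*BL,20):
    for z in (26,60): print('bl',b.mean(0).round(),z,[np.round(v,1) for v in rect(c,b,z)[0]])
```

```text
or [113. 241.] 8 [array([430.8, 343.9]), array([128.2,  40.1]), np.float64(83.1)]
or [113. 241.] 59 [array([424.8, 323.2]), array([120.7,  37.8]), np.float64(83.1)]
or [294. 213.] 8 [array([480.9, -17.1]), array([36.3, 50.1]), np.float64(13.9)]
or [294. 213.] 59 [array([472. , -16.5]), array([34.2, 47.2]), np.float64(13.9)]
or [436. 236.] 8 [array([ 431.1, -295.2]), array([34.9, 50.3]), np.float64(17.9)]
or [436. 236.] 59 [array([ 425.1, -278.3]), array([32.8, 47.3]), np.float64(17.9)]
bl [284. 176.] 26 [array([5.533e+02, 5.000e-01]), array([119.3,  78.9]), np.float64(14.1)]
bl [284. 176.] 60 [array([5.444e+02, 2.000e-01]), array([114.5,  75.8]), np.float64(14.1)]
bl [423. 199.] 26 [array([ 502.4, -268.7]), array([115.5,  83.8]), np.float64(18.1)]
bl [423. 199.] 60 [array([ 495.5, -258.3]), array([110.9,  80.5]), np.float64(18.1)]
```

Add to h.py:
```python
def Rt(yaw,tilt=0):
    c,s=np.cos(yaw),np.sin(yaw)
    B=np.array([[c,s,0],[s,-c,0],[0,0,-1.]]);
    return Ro.from_rotvec(-tilt*np.array([-s,c,0]))*Ro.from_matrix(B)
def go(p,yaw,tilt=0):
    p0,r0=tool();d=r0.inv().apply(np.array(p,float)-p0);rv=(r0.inv()*Rt(yaw,tilt)).as_rotvec()
    print('rv',rv.round(3),'d',d.round(1))
```

Run:
```python
from h import *
go([503,-272,190],np.radians(18))
```

```text
rv [-0.001 -0.     0.138] d [ 333.7 -135.2   51.7]
```

Units first: shifts go in shares of 750 mm and turns go in shares of 2 pi rad. So 190 mm / 750 = 0.2533, 152 mm / 750 = 0.2027, 0.138 rad / 6.2832 = 0.022.

Request:
nudge_tcp(increments=[0, 0, 0, 0.0507, -0.02, 0.0067, 85, 0, 0, 0.0048, 0.1013, -0.04, 0.0133, 85, 0, 0, 0.0095, 0.152, -0.06, 0.02, 85, 0, 0, 0.0159, 0.2027, -0.08, 0.0267, 85, 0, 0, 0.022, 0.2533, -0.1, 0.0347, 85])

```text
clock: 0.57
tcp_pos: [400.9, -387.8, 216.0]
tcp_rot: [-0.0, 0.988, 0.155, 0.0]
ft_force: [1.5, -1.0, 0.2]
opening: 84.9
gripper_force: 0.0
```

Request:
nudge_tcp(increments=[0, 0, 0, 0.0507, -0.02, 0.0067, 85, 0, 0, 0, 0.1013, -0.04, 0.0133, 85, 0, 0, 0, 0.152, -0.06, 0.024, 85, 0, 0, 0, 0.1907, -0.08, 0.0347, 85, 0, 0, 0, 0.1907, -0.08, 0.0347, 85])

```text
clock: 0.98
tcp_pos: [520.5, -282.7, 187.9]
tcp_rot: [-0.002, 0.987, 0.159, -0.0]
ft_force: [-0.3, 1.1, 0.0]
opening: 84.9
gripper_force: 0.0
```

Run:
```python
from h import *
import time
c=cam('wrist');im=bot.snapshot('wrist');cv2.imwrite('pics/w1.png',im[:,:,::-1])
for b in blobs(im,*OR): r,P=rect(c,b,8);print('or',b.mean(0).round(),[np.round(v,1) for v in r])
for b in blobs(im,*BL,60):
    for z in (26,60): print('bl',b.mean(0).round(),z,[np.round(v,1) for v in rect(c,b,z)[0]])
go([503,-272,190],np.radians(18))
```

```text
bl [22. 74.] 26 [array([554.5, -32.6]), array([108.4,  33.8]), np.float64(2.2)]
bl [22. 74.] 60 [array([559.5, -58.8]), array([95.8, 29.9]), np.float64(2.2)]
bl [264. 202.] 26 [array([ 503.3, -271.3]), array([113.7,  77.5]), np.float64(18.2)]
bl [264. 202.] 60 [array([ 514.2, -269.7]), array([100.5,  68.5]), np.float64(18.2)]
rv [-0.003  0.001  0.004] d [-11.  -17.2  -1.4]
```

View pics/w1.png

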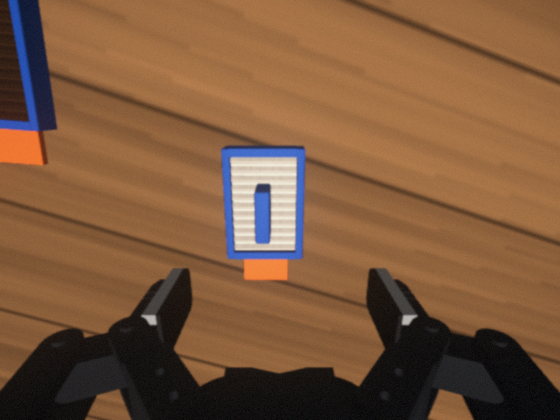

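The wrist view shows the clean cartridge centred at about (264,202) with its rib at (262,212) and the toe below it. Its position of (503,-271) and 18.2° yaw matches the top view. Next I descend.

Scaled: 143 mm / 750 = 0.1907, 100 mm / 750 = 0.1333, 0.005 rad / 6.2832 = 0.0008.

Request:
nudge_tcp(increments=[0, 0, 0.0008, -0.0147, -0.0227, 0.04, 85, 0, 0, 0.0008, -0.0147, -0.0227, 0.0867, 85, 0, 0, 0.0008, -0.0147, -0.0227, 0.1333, 85, 0, 0, 0.0008, -0.0147, -0.0227, 0.1733, 85, 0, 0, 0.0008, -0.0147, -0.0227, 0.1907, 85])

```text
clock: 1.45
tcp_pos: [498.5, -274.4, 42.6]
tcp_rot: [-0.002, 0.988, 0.153, -0.003]
ft_force: [-0.2, 0.8, -1.6]
opening: 84.9
gripper_force: 0.0
```

Run:
```python
from h import *
bot.snapshot('wrist')
go([503.3,-271.5,42],np.radians(18.1))
```

```text
rv [-0.006  0.005 -0.008] d [ 5.8 -0.8 -0.4]
```

Scaled: 5.8 mm / 750 = 0.0077, -0.8 mm / 750 = -0.0011, -0.006 rad / 6.2832 = -0.001.

Request:
nudge_tcp(increments=[-0.001, 0.0008, -0.0013, 0.0077, -0.0011, 0, 85, -0.001, 0.0008, -0.0013, 0.0077, -0.0011, 0, 30, -0.001, 0.0008, -0.0013, 0.0077, -0.0011, 0, 0, -0.001, 0.0008, -0.0013, 0.0077, -0.0011, 0, 0, -0.001, 0.0008, -0.0013, 0.0077, -0.0011, 0, 0])

```text
clock: 1.92
tcp_pos: [508.4, -273.6, 49.2]
tcp_rot: [0.004, 0.987, 0.158, 0.004]
ft_force: [0.2, 0.2, -0.5]
opening: 38.2
gripper_force: 0.0
```

Request:
nudge_tcp(increments=[0, 0, 0, 0, 0, 0, 0, 0, 0, 0, 0, 0, 0, 0, 0, 0, 0, 0, 0, 0, 0, 0, 0, 0, 0, 0, 0, 0, 0, 0, 0, 0, 0, 0, 0])

```text
clock: 2.33
tcp_pos: [507.8, -273.3, 48.2]
tcp_rot: [0.003, 0.987, 0.158, 0.003]
ft_force: [-1.2, 0.3, 5.6]
opening: 12.6
gripper_force: 59.7
```

The pose settled 6 mm higher than intended, so I regrasp deeper.

Scaled: -4 mm / 750 = -0.0053.

Request:
nudge_tcp(increments=[0, 0, 0, 0, 0, 0, 45, 0, 0, 0, 0, 0, 0, 45, 0, 0, 0, 0, 0, 0, 45, 0, 0, 0, -0.0053, 0, 0.0053, 45, 0, 0, 0, -0.0053, 0, 0.0053, 45])

```text
clock: 2.75
tcp_pos: [502.3, -273.9, 42.1]
tcp_rot: [0.002, 0.987, 0.158, 0.002]
ft_force: [-0.6, 0.3, 0.3]
opening: 44.7
gripper_force: 0.0
```

Request:
nudge_tcp(increments=[0, 0, 0, 0, 0, 0, 45, 0, 0, 0, 0, 0, 0, 45, 0, 0, 0, 0, 0, 0, 45])

```text
clock: 3.0
tcp_pos: [503.5, -274.1, 43.3]
tcp_rot: [0.003, 0.987, 0.158, 0.003]
ft_force: [-0.4, -0.1, 0.7]
opening: 45.3
gripper_force: 0.0
```

Run:
```python
from h import *
go([503.3,-271.5,42],np.radians(18.1))
```

```text
rv [ 0.006 -0.005  0.001] d [ 0.7 -2.6  1.2]
```

Scaled: -2 mm / 750 = -0.0027, 1 mm / 750 = 0.0013.

Request:
nudge_tcp(increments=[0, 0, 0, 0, -0.0027, 0, 30, 0, 0, 0, 0, -0.0027, 0.0013, 0, 0, 0, 0, 0, -0.0027, 0.0013, 0, 0, 0, 0, 0, -0.0027, 0.0013, 0, 0, 0, 0, 0, -0.0027, 0.0013, 0])

```text
clock: 3.42
tcp_pos: [503.0, -272.2, 42.4]
tcp_rot: [0.003, 0.987, 0.158, 0.003]
ft_force: [0.1, 0.7, 1.6]
opening: 13.1
gripper_force: 58.5
```

Request:
nudge_tcp(increments=[0, 0, 0, 0, 0, 0, 0, 0, 0, 0, 0, 0, -0.0133, 0, 0, 0, 0, 0, 0, -0.04, 0, 0, 0, 0, 0, 0, -0.08, 0, 0, 0, 0, 0, 0, -0.12, 0])

```text
clock: 3.83
tcp_pos: [500.9, -271.1, 132.1]
tcp_rot: [0.001, 0.987, 0.158, 0.002]
ft_force: [0.7, -0.2, -2.5]
opening: 13.1
gripper_force: 58.7
```

Request:
nudge_tcp(increments=[0, 0, 0, 0, 0, -0.0333, 0, 0, 0, 0, 0, 0, -0.0667, 0, 0, 0, 0, 0, 0, -0.08, 0, 0, 0, 0, 0, 0, -0.08, 0, 0, 0, 0, 0, 0, -0.08, 0])

```text
clock: 4.25
tcp_pos: [501.8, -271.6, 191.8]
tcp_rot: [0.003, 0.987, 0.158, 0.003]
ft_force: [-0.6, -0.3, -2.8]
opening: 13.5
gripper_force: 58.9
```

Run:
```python
from h import *
y=np.radians(-6.9);X=np.array([np.cos(y),np.sin(y)]);print(np.array([499.3,314.2])+45*X)
go([544,309,190],y)
bot.snapshot('wrist');cv2.imwrite('pics/w2.png',bot.snapshot('wrist')[:,:,::-1])
```

```text
[543.97408039 308.79384225]
rv [ 0.005 -0.006  0.437] d [ 2.210e+02 -5.385e+02 -4.000e-01]
```

View pics/w2.png

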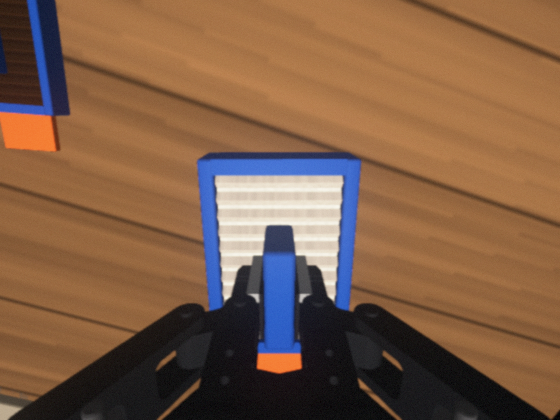

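The picture shows the cartridge square and level in the fingers, with the rib at about (279,290). Next I carry it over to the airbox.

Scaled: -180 mm / 750 = -0.24, -144 mm / 750 = -0.192.

Request:
nudge_tcp(increments=[0, 0, 0, 0.0196, -0.048, 0, 0, 0, 0, 0, 0.0392, -0.096, 0, 0, 0, 0, 0, 0.0587, -0.144, 0, 0, 0, 0, 0, 0.0787, -0.192, 0, 0, 0, 0, 0, 0.098, -0.24, 0, 0])

```text
clock: 4.77
tcp_pos: [514.1, -75.7, 189.1]
tcp_rot: [0.002, 0.988, 0.157, 0.001]
ft_force: [0.6, -0.0, -3.1]
opening: 13.1
gripper_force: 59.4
```

Request:
nudge_tcp(increments=[0, 0, 0, 0.0196, -0.048, 0, 0, 0, 0, 0, 0.0392, -0.096, 0, 0, 0, 0, 0, 0.0587, -0.144, 0, 0, 0, 0, 0, 0.0787, -0.192, 0, 0, 0, 0, 0, 0.098, -0.24, 0, 0])

```text
clock: 5.18
tcp_pos: [527.9, 118.0, 188.4]
tcp_rot: [0.003, 0.987, 0.158, 0.001]
ft_force: [1.1, -0.7, -2.0]
opening: 13.1
gripper_force: 59.4
```

Request:
nudge_tcp(increments=[0, 0, 0, 0.0196, -0.048, 0, 0, 0, 0, 0, 0.0392, -0.096, 0, 0, 0, 0, 0, 0.0587, -0.144, 0, 0, 0, 0, 0, 0.0787, -0.192, 0, 0, 0, 0, 0, 0.098, -0.2373, 0, 0])

```text
clock: 5.6
tcp_pos: [542.3, 310.0, 187.3]
tcp_rot: [0.003, 0.987, 0.158, 0.001]
ft_force: [-0.3, -1.4, -1.9]
opening: 12.7
gripper_force: 59.4
```

Request:
nudge_tcp(increments=[0, 0, 0.0159, 0, 0, 0, 0, 0, 0, 0.0318, 0, 0, 0, 0, 0, 0, 0.0477, 0, 0, 0, 0, 0, 0, 0.0637, 0, 0, 0, 0, 0, 0, 0.0696, 0, 0, 0, 0])

```text
clock: 6.02
tcp_pos: [542.5, 307.9, 187.0]
tcp_rot: [0.003, 0.998, -0.063, 0.001]
ft_force: [-0.0, -0.3, -2.5]
opening: 13.2
gripper_force: 59.8
```

Request:
nudge_tcp(increments=[0, 0, 0, 0, 0, 0, 0, 0, 0, 0, 0, 0, 0, 0, 0, 0, 0, 0, 0, 0, 0])

```text
clock: 6.27
tcp_pos: [543.2, 308.0, 188.6]
tcp_rot: [0.002, 0.998, -0.059, 0.002]
ft_force: [-0.1, 0.4, -2.5]
opening: 13.0
gripper_force: 59.8
```

Run:
```python
from h import *
y=np.radians(-6.9)
go([544,309,190],y)
c=cam('top');im=bot.snapshot('top')
for b in blobs(im,*OR): 
    for z in(59,158):r,P=rect(c,b,z);print('or',b.mean(0).round(),z,[np.round(v,1) for v in r])
c=cam('wrist');im=bot.snapshot('wrist');cv2.imwrite('pics/w3.png',im[:,:,::-1])
print(bot.sense()['joint_pos'])
for b in blobs(im,*OR): 
    for z in(59,158):r,P=rect(c,b,z);print('or',b.mean(0).round(),z,[np.round(v,1) for v in r])
```

```text
rv [ 0.005 -0.005  0.002] d [ 0.7 -1.1 -1.4]
or [ 96. 209.] 59 [array([487. , 358.9]), array([57.3, 40.3]), np.float64(83.3)]
or [ 96. 209.] 158 [array([467.9, 314.4]), array([50.3, 35.4]), np.float64(83.3)]
or [113. 241.] 59 [array([424.8, 323.3]), array([120.9,  37.7]), np.float64(83.0)]
or [113. 241.] 158 [array([413.3, 283.1]), array([106.3,  33.1]), np.float64(83.0)]
or [294. 213.] 59 [array([472.2, -16.5]), array([33.8, 46.9]), np.float64(14.2)]
or [294. 213.] 158 [array([454.9, -15.5]), array([29.7, 41.2]), np.float64(14.2)]
[ 0.43741919  0.22266814  1.48189139 -0.00664139  1.43383461  2.12833377]
```

View pics/w3.png

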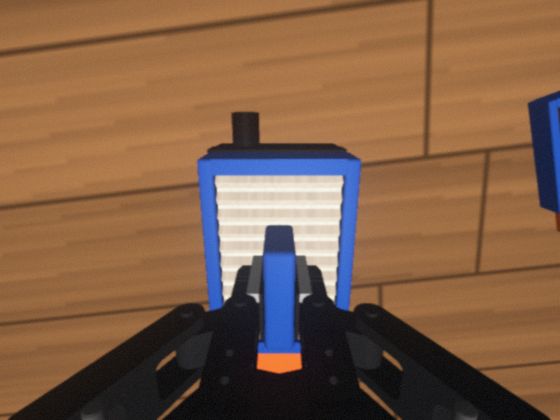

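The picture shows the airbox snorkel at (245,125) behind the level cartridge. The top view puts the held toe within 2 mm of the expected point and parallel to the lip (83°). Next I work out the tilt and entry poses.

Add to h.py:
```python
YB=np.radians(-6.9);OB=np.array([499.3,315.2,0])
def toe_to(x,z,tilt):
    R=Rt(YB,tilt);t=OB+[x*np.cos(YB),x*np.sin(YB),z]
    print('toe',x,z,tilt);go(t-R.apply([-94,0,42]),YB,tilt)
def where():
    p,r=tool();t=p+r.apply([-94,0,42])-OB;c,s=np.cos(YB),np.sin(YB)
    X=r.apply([1,0,0]);print('toe in box',np.round([c*t[0]+s*t[1],-s*t[0]+c*t[1],t[2]],1),'tilt',round(np.arcsin(X[2]),3),'F',bot.sense()['ft_force'].round(1))
```

Run:
```python
from h import *
where()
toe_to(-46,85,.25)
```

```text
toe in box [-49.   -2.  146.9] tilt 0.006 F [-0.2 -0.  -3.2]
toe -46 85 0.25
rv [0.004 0.244 0.002] d [-10.3  -1.9  40.4]
```

Scaled: 40 mm / 750 = 0.0533, 30 mm / 750 = 0.04, 0.244 rad / 6.2832 = 0.0388.

Request:
nudge_tcp(increments=[0, 0.0127, 0, -0.004, -0.0027, 0.0133, 0, 0, 0.0255, 0, -0.0093, -0.0027, 0.0267, 0, 0.0006, 0.0388, 0, -0.0133, -0.0027, 0.04, 0, 0.0006, 0.0388, 0, -0.0133, -0.0027, 0.0533, 0, 0.0006, 0.0388, 0, -0.0133, -0.0027, 0.0533, 0])

```text
clock: 6.78
tcp_pos: [531.3, 310.6, 146.5]
tcp_rot: [0.009, 0.991, -0.058, 0.122]
ft_force: [-0.5, -0.7, -2.8]
opening: 13.1
gripper_force: 59.7
```

Request:
nudge_tcp(increments=[0, 0, 0, 0, 0, 0, 0, 0, 0, 0, 0, 0, 0, 0, 0, 0, 0, 0, 0, 0, 0])

```text
clock: 7.03
tcp_pos: [536.3, 311.7, 151.9]
tcp_rot: [0.006, 0.99, -0.06, 0.126]
ft_force: [0.0, 0.2, -2.0]
opening: 13.4
gripper_force: 59.7
```

```bash
python3 - <<'E'
from h import *
where()
toe_to(-46,36,.25)
cv2.imwrite('pics/s4.png',bot.snapshot('scene')[80:280,220:520,::-1].repeat(2,0).repeat(2,1))
c=cam('top');im=bot.snapshot('top')
for b in blobs(im,*OR)[:2]:r,P=rect(c,b,100);print('or',b.mean(0).round(),[np.round(v,1) for v in r])
E
```

```text
toe in box [-43.4   1.1  87.8] tilt 0.252 F [ 0.   0.2 -2. ]
toe -46 36 0.25
rv [-0.002 -0.002 -0.001] d [-15.4   1.1  49.7]
or [108. 213.] [array([471.5, 318.5]), array([52.8, 33.4]), np.float64(83.7)]
or [113. 241.] [array([420. , 306.7]), array([114.8,  35.8]), np.float64(83.0)]
```

View pics/s4.png

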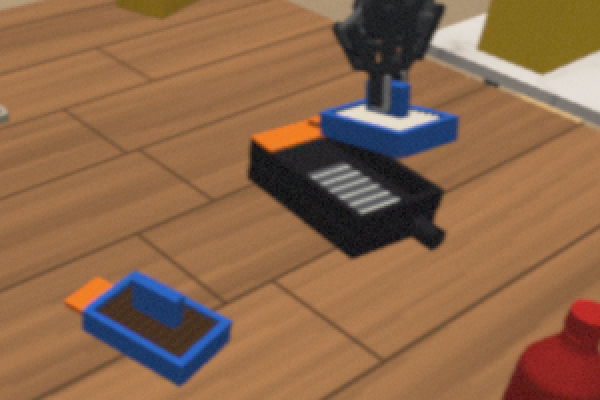

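The scene view shows the tilted cartridge held above the box with its heel up and the toe just behind the lip. Next I lower it.

Scaled: 49 mm / 750 = 0.0653, -15.4 mm / 750 = -0.0205.

Request:
nudge_tcp(increments=[0, 0, 0, -0.0053, 0.0013, 0.016, 0, 0, 0, 0, -0.0107, 0.0013, 0.032, 0, 0, 0, 0, -0.016, 0.0013, 0.0493, 0, 0, 0, 0, -0.0205, 0.0013, 0.0653, 0, 0, 0, 0, -0.0205, 0.0013, 0.0653, 0])

```text
clock: 7.55
tcp_pos: [529.2, 309.3, 93.9]
tcp_rot: [0.009, 0.991, -0.059, 0.122]
ft_force: [-0.7, -0.5, -3.3]
opening: 13.0
gripper_force: 59.8
```

Request:
nudge_tcp(increments=[0, 0, 0, 0, 0, 0, 0, 0, 0, 0, 0, 0, 0, 0, 0, 0, 0, 0, 0, 0, 0])

```text
clock: 7.8
tcp_pos: [532.0, 311.0, 99.6]
tcp_rot: [0.007, 0.99, -0.059, 0.126]
ft_force: [0.2, -0.1, -2.8]
opening: 13.2
gripper_force: 59.9
```

```bash
python3 - <<'E'
from h import *
where()
toe_to(-76,35,.25)
c=cam('top');im=bot.snapshot('top')
for b in blobs(im,*OR)[:2]:
  for z in(50,59):r,P=rect(c,b,z);print('or',b.mean(0).round(),z,[np.round(v,1) for v in r])
E
```

```text
toe in box [-47.6  -0.2  35.5] tilt 0.252 F [ 0.2 -0.1 -2.8]
toe -76 35 0.25
rv [-0.001 -0.002  0.   ] d [-27.6  -0.3  -6.4]
or [114. 241.] 50 [array([425.9, 326.9]), array([122.2,  38.1]), np.float64(83.0)]
or [114. 241.] 59 [array([424.8, 323.3]), array([120.8,  37.7]), np.float64(83.0)]
or [119. 220.] 50 [array([466.9, 317.6]), array([52.3, 32.3]), np.float64(83.3)]
or [119. 220.] 59 [array([465.4, 314. ]), array([51.7, 31.9]), np.float64(83.3)]
```

Scaled: -27.6 mm / 750 = -0.0368, -24 mm / 750 = -0.032.

Request:
nudge_tcp(increments=[0, 0, 0, -0.008, 0, -0.0019, 0, 0, 0, 0, -0.016, 0, -0.0037, 0, 0, 0, 0, -0.024, 0, -0.0056, 0, 0, 0, 0, -0.032, 0, -0.0075, 0, 0, 0, 0, -0.0368, 0, -0.0085, 0])

```text
clock: 8.27
tcp_pos: [502.2, 314.3, 98.0]
tcp_rot: [0.007, 0.99, -0.059, 0.125]
ft_force: [0.4, -1.1, -2.6]
opening: 13.2
gripper_force: 59.9
```

Request:
nudge_tcp(increments=[0, 0, 0, 0, 0, 0, 0, 0, 0, 0, 0, 0, 0, 0, 0, 0, 0, 0, 0, 0, 0, 0, 0, 0, 0, 0, 0, 0])

```text
clock: 8.6
tcp_pos: [503.7, 314.1, 98.2]
tcp_rot: [0.007, 0.99, -0.059, 0.125]
ft_force: [-0.6, -0.7, -2.6]
opening: 13.1
gripper_force: 59.9
```

```bash
python3 - <<'E'
from h import *
where()
for t in (.17,.09,.01):toe_to(-75,32,t)
c=cam('top');im=bot.snapshot('top')
cv2.imwrite('pics/t5.png',im[130:280,60:200,::-1].repeat(4,0).repeat(4,1))
E
```

```text
toe in box [-76.1  -0.6  34.2] tilt 0.251 F [-0.6 -0.7 -2.6]
toe -75 32 0.17
rv [-0.001 -0.081  0.001] d [ 3.7 -0.6 10.2]
toe -75 32 0.09
rv [-0.001 -0.161  0.001] d [ 6.1 -0.6 18. ]
toe -75 32 0.01
rv [-0.001 -0.241  0.001] d [ 7.9 -0.6 26.1]
```

View pics/t5.png

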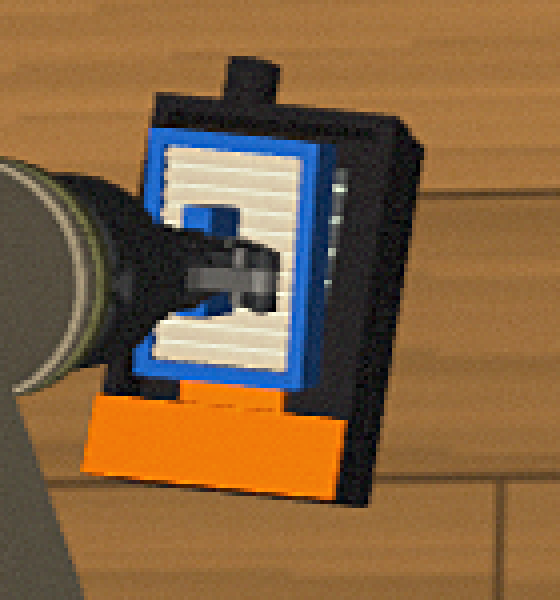

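The toe (orange, about (235,395) in the crop) passes under the lip edge, and the body clears the walls. Next I swing the heel down.

Scaled: 18 mm / 750 = 0.024, 14 mm / 750 = 0.0187, -0.16 rad / 6.2832 = -0.0255.

Request:
nudge_tcp(increments=[0, -0.0064, 0, 0.0027, 0, 0.0067, 0, 0, -0.0127, 0, 0.0049, 0, 0.0133, 0, 0, -0.0191, 0, 0.0067, 0, 0.0187, 0, 0, -0.0255, 0, 0.008, 0, 0.024, 0, 0, -0.0255, 0, 0.008, 0, 0.024, 0])

```text
clock: 9.07
tcp_pos: [514.8, 312.2, 81.7]
tcp_rot: [0.002, 0.997, -0.06, 0.045]
ft_force: [-0.2, -0.5, -2.9]
opening: 13.5
gripper_force: 59.8
```

Request:
nudge_tcp(increments=[0, 0, 0, 0, 0, 0, 0, 0, 0, 0, 0, 0, 0, 0, 0, 0, 0, 0, 0, 0, 0])

```text
clock: 9.32
tcp_pos: [513.3, 313.0, 82.2]
tcp_rot: [0.002, 0.997, -0.06, 0.046]
ft_force: [0.8, 0.6, -2.5]
opening: 13.3
gripper_force: 59.8
```

```bash
python3 - <<'E'
from h import *
where()
toe_to(-75,31,0.)
E
```

```text
toe in box [-75.6  -0.6  31.8] tilt 0.092 F [ 0.8  0.6 -2.5]
toe -75 31 0.0
rv [-0.001 -0.092  0.001] d [ 4.  -0.5  9.6]
```

Scaled: 10 mm / 750 = 0.0133, 9.6 mm / 750 = 0.0128, -0.092 rad / 6.2832 = -0.0146.

Request:
nudge_tcp(increments=[0, -0.0048, 0, 0.0013, 0, 0.004, 0, 0, -0.0095, 0, 0.0027, 0, 0.008, 0, 0, -0.0146, 0, 0.0053, 0, 0.0128, 0, 0, -0.0146, 0, 0.0053, 0, 0.0133, 0, 0, -0.0146, 0, 0.0053, 0, 0.0133, 0])

```text
clock: 9.73
tcp_pos: [518.6, 312.3, 72.6]
tcp_rot: [-0.0, 0.998, -0.06, 0.0]
ft_force: [0.0, -0.7, -3.1]
opening: 13.1
gripper_force: 59.8
```

Request:
nudge_tcp(increments=[0, 0, 0, 0, 0, 0, 0, 0, 0, 0, 0, 0, 0, 0, 0, 0, 0, 0, 0, 0, 0])

```text
clock: 9.98
tcp_pos: [518.1, 312.5, 72.7]
tcp_rot: [-0.0, 0.998, -0.06, -0.0]
ft_force: [0.4, 0.2, -3.1]
opening: 12.9
gripper_force: 59.8
```

```bash
python3 - <<'E'
from h import *
where()
E
```

```text
toe in box [-75.   -0.5  30.7] tilt -0.0 F [ 0.4  0.2 -3.1]
```

Scaled: 1.5 mm / 750 = 0.002, 1 mm / 750 = 0.0013.

Request:
nudge_tcp(increments=[0, 0, 0, 0, 0, 0.0013, 0, 0, 0, 0, 0, 0, 0.002, 0, 0, 0, 0, 0, 0, 0.002, 0, 0, 0, 0, 0, 0, 0.002, 0])

```text
clock: 10.32
tcp_pos: [518.4, 312.7, 72.4]
tcp_rot: [-0.001, 0.998, -0.06, -0.0]
ft_force: [-6.0, -1.1, 7.3]
opening: 12.8
gripper_force: 61.3
```

It is on the floor (7 N up). Next I release it and retract.

Request:
nudge_tcp(increments=[0, 0, 0, 0, 0, 0, 30, 0, 0, 0, 0, 0, 0, 40, 0, 0, 0, 0, 0, 0, 40, 0, 0, 0, 0, 0, 0, 40, 0, 0, 0, 0, 0, 0, 40])

```text
clock: 10.73
tcp_pos: [518.5, 312.3, 71.0]
tcp_rot: [-0.0, 0.998, -0.06, -0.0]
ft_force: [-0.1, -0.1, -0.2]
opening: 40.0
gripper_force: 0.0
```

Request:
nudge_tcp(increments=[0, 0, 0, 0, 0, -0.02, 40, 0, 0, 0, 0, 0, -0.06, 40, 0, 0, 0, 0, 0, -0.1067, 40, 0, 0, 0, 0, 0, -0.1533, 40, 0, 0, 0, 0, 0, -0.2, 40])

```text
clock: 11.15
tcp_pos: [518.3, 312.0, 222.3]
tcp_rot: [-0.0, 0.998, -0.06, -0.001]
ft_force: [1.4, -0.9, 0.2]
opening: 40.2
gripper_force: 0.0
```

Request:
nudge_tcp(increments=[0, 0, 0, 0, 0.04, 0, 40, 0, 0, 0, 0, 0.0867, 0, 40, 0, 0, 0, 0, 0.1333, 0, 40, 0, 0, 0, 0, 0.1733, 0, 40, 0, 0, 0, 0, 0.2, 0, 40])

```text
clock: 11.57
tcp_pos: [500.3, 160.9, 221.0]
tcp_rot: [0.0, 0.998, -0.06, -0.0]
ft_force: [0.0, -0.4, -0.1]
opening: 40.0
gripper_force: 0.0
```

Request:
nudge_tcp(increments=[0, 0, 0, 0, 0, 0, 40, 0, 0, 0, 0, 0, 0, 40, 0, 0, 0, 0, 0, 0, 40])

```text
clock: 11.82
tcp_pos: [500.9, 163.7, 221.1]
tcp_rot: [-0.001, 0.998, -0.06, -0.0]
ft_force: [-0.0, -0.7, -0.0]
opening: 39.9
gripper_force: 0.0
```

Run:
```python
from h import *
c=cam('top');im=bot.snapshot('top')
cv2.imwrite('pics/t6.png',im[130:280,60:340,::-1].repeat(2,0).repeat(2,1))
for b in blobs(im,*OR)[:4]:
  for z in(8,59):r,P=rect(c,b,z);print('or',b.mean(0).round(),z,[np.round(v,1) for v in r])
for b in blobs(im,*BL,20):
  r,P=rect(c,b,56);q=r[0]-OB[:2];C,S=np.cos(YB),np.sin(YB);print('bl',b.mean(0).round(),[np.round(v,1) for v in r],'box',C*q[0]+S*q[1],-S*q[0]+C*q[1])
```

```text
or [104. 238.] 8 [array([441.4, 362.1]), array([89.8, 56.8]), np.float64(83.3)]
or [104. 238.] 59 [array([434.8, 340.3]), array([84.5, 53.5]), np.float64(83.3)]
or [294. 213.] 8 [array([481.2, -17. ]), array([35.9, 50.1]), np.float64(13.9)]
or [294. 213.] 59 [array([472.3, -16.5]), array([33.8, 47.2]), np.float64(13.9)]
bl [105. 199.] [array([514.7, 346.5]), array([119. ,  41.9]), np.float64(12.8)] box 11.541893468937715 32.95295300994994
bl [114. 193.] [array([518.7, 330.7]), array([44.1, 12.5]), np.float64(10.5)] box 17.420002237479714 17.72403397841485
bl [284. 176.] [array([5.454e+02, 2.000e-01]), array([115.1,  76.1]), np.float64(14.1)] box 83.62566108084724 -307.1437041095318
```

View pics/t6.png

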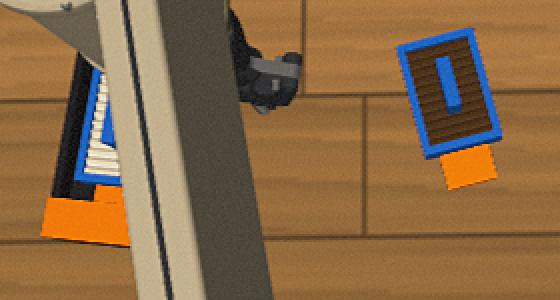

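The arm hides the box in this picture, and the old cartridge is unmoved at (450,95) in the crop. I move farther aside.

Scaled: 200 mm / 750 = 0.2667, 160 mm / 750 = 0.2133.

Request:
nudge_tcp(increments=[0, 0, 0, 0, 0.0533, 0, 40, 0, 0, 0, 0, 0.1067, 0, 40, 0, 0, 0, 0, 0.16, 0, 40, 0, 0, 0, 0, 0.2133, 0, 40, 0, 0, 0, 0, 0.2667, 0, 40])

```text
clock: 12.28
tcp_pos: [476.8, -35.7, 220.9]
tcp_rot: [-0.0, 0.998, -0.059, -0.0]
ft_force: [0.8, 0.2, 0.4]
opening: 39.9
gripper_force: 0.0
```

Request:
nudge_tcp(increments=[0, 0, 0, 0, 0.04, 0, 40, 0, 0, 0, 0, 0.08, 0, 40, 0, 0, 0, 0, 0.08, 0, 40, 0, 0, 0, 0, 0.08, 0, 40])

```text
clock: 12.62
tcp_pos: [469.9, -95.3, 220.7]
tcp_rot: [-0.001, 0.998, -0.061, -0.001]
ft_force: [-0.1, -0.1, 0.0]
opening: 40.0
gripper_force: 0.0
```

Run:
```python
from h import *
c=cam('top');im=bot.snapshot('top')
cv2.imwrite('pics/t7.png',im[130:280,60:200,::-1].repeat(4,0).repeat(4,1))
for b in blobs(im,*BL,20)+blobs(im,*OR):
  for z in (56,90):
    r,P=rect(c,b,z);q=r[0]-OB[:2];C,S=np.cos(YB),np.sin(YB);print('b',b.mean(0).round(),z,[np.round(v,1) for v in r],'box',C*q[0]+S*q[1],-S*q[0]+C*q[1])
```

```text
b [124. 193.] 56 [array([518.1, 308.6]), array([ 88.6, 119.1]), np.float64(83.0)] box 19.440289787660287 -4.34331939387644
b [124. 193.] 90 [array([510.2, 295.4]), array([ 84.9, 114.1]), np.float64(83.0)] box 13.2464241682713 -18.33528474289253
b [270. 168.] 56 [array([556. ,  31.2]), array([ 54.6, 123.6]), np.float64(72.1)] box 90.43149583963539 -275.12210908862966
b [270. 168.] 90 [array([546.6,  29.6]), array([ 52.3, 118.4]), np.float64(72.1)] box 81.29100496337897 -277.8751353363699
b [281. 166.] 56 [array([564.2,   3.7]), array([32.3, 14. ]), np.float64(12.8)] box 101.8736551677985 -301.4636173455481
b [281. 166.] 90 [array([554.5,   3.2]), array([31. , 13.4]), np.float64(12.8)] box 92.25828699287672 -303.12330673329785
b [114. 239.] 56 [array([433.1, 323.6]), array([121.3,  53.8]), np.float64(83.1)] box -66.71771781714862 0.3583848681182049
b [114. 239.] 90 [array([428.8, 309.8]), array([116.3,  51.6]), np.float64(83.1)] box -69.33553571389878 -13.82873087030226
```

View pics/t7.png

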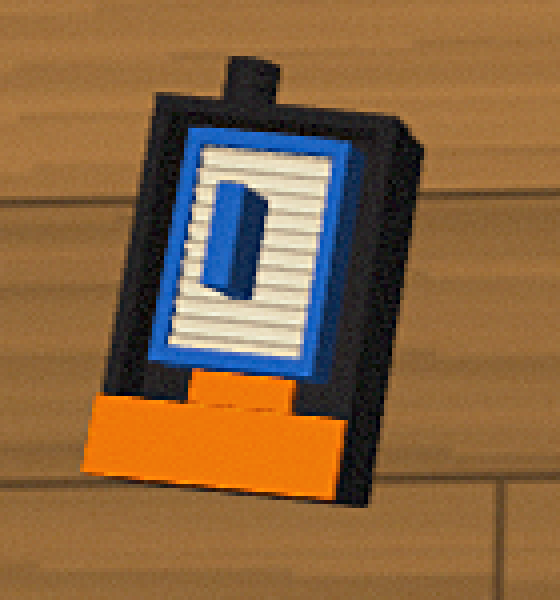

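The crop shows the cartridge flat inside the cavity, with its frame spanning about (150–365, 128–380) and the toe under the lip at (240,390). I measure x ≈ 18 and y ≈ 0 (-4 before allowing for its visible side face), which is well within tolerance.

```bash
python3 -c "
from rig import bot
print(bot.finish_job())"
```

```text
the job is handed in; nothing more can be done
None
```

The clean cartridge lies flat in the airbox with its toe under the lip and the gripper clear of it, the old cartridge was left where it lay, and the job was handed in at about 13 s of the 48 s allowed; the hand-in returned no verdict.

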